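# Dispose of the used scalpel and lock the sharps container

### The job

The sharps container is due for collection. Drop the used scalpel with the blue handle from the green mat through the container's open mouth, leaving the tweezers and the spatula where they lie, and then slide the white gate over the mouth until the black spring catch snaps down behind the gate's rib and locks it shut.

Things in the scene. Friction and masses are not known exactly. Their poses are not given: they have to be found in the camera images.
- sharps_bin: Sharps container fixed to the bench: yellow hollow box, red lid, 230 x 205 mm in plan, lid top 150 mm above the bench. Origin: centre of its underside; z up, +x is the way the gate closes. The mouth is a hole in the lid, x = 0 to 70, y = -82 to 82 mm. Red guide rails at y = +-83 to +-99 mm reach 160 mm above the bench, the catch's red cheeks (x = 96 to 111 mm) 167 mm.
- mouth (a point): Centre of the mouth at the height of the lid's top (150 mm above the bench); axes as the container's: the mouth is 70 mm along x, 165 mm along y.
- gate (a joint): Travel of the white gate plate along the container's +x, m: 0 = fully open; 0.0935 = the catch drops behind its rib; 0.096 = hard stop. It slides at 4 to 6 N and stays where left; from about 0.078 the rib lifts the catch and the push rises to about 11 N (20 N is safe), then falls away at the click. It starts at 0 to 0.015 and then covers at most 11 mm of the mouth.
- gate_fin (a point): Centre of the top of the gate's upright grey grip fin; moves with the gate. The fin is 12 mm thick along the container's x, 56 mm wide along y, its top 180 mm above the bench. Push its rear face or pinch it across the 12 mm. The plate (top 155.5 mm above the bench) is flat for 48 mm behind it; ahead, 40 to 54 mm from the fin, is the grey 7 mm high rib.
- catch (a joint): Angle of the black spring catch on the lid beyond the mouth, in rad: 0 = down at rest; lifted to about 0.2 by the rib as the gate arrives; back to 0 when it has snapped down behind the rib. Spring-loaded downwards, 3 to 7 N at its tooth.
- catch_tooth (a point): Tooth of the catch, 72 mm along the container's +x from its origin, 159 mm above the bench when down; the catch's highest point is 171 mm above the bench.
- mat: Green dissection mat fixed on the bench, 240 x 200 mm, 3 mm thick; origin at the centre of its underside. The three instruments lie on it roughly side by side, along the mat's y axis, about 65 mm apart, in any order.
- scalpel: Used disposable scalpel lying flat, 122 mm long, 22 g: bright blue plastic handle 11 mm wide and 8 mm thick, steel blade. Origin: middle of its length, on its underside; y runs along it towards the blade (handle from y = -61 to +29 mm, blade from +29 to +61 mm), z up. Grasp the handle across x, at the origin or up to 20 mm towards -y.
- tweezers: Steel tweezers lying on the mat, 126 mm long, 12 mm wide, 8 mm high; origin at the centre of the underside, y along them. To be left alone.
- spatula: Thin steel double-ended spatula lying on the mat, 180 mm long, 9 mm wide, 5 mm high; origin at the centre of the underside, y along it. To be left alone.

How it is judged (in metres and radians):
On the way, in this order (a step that is already met when the one before it is completed fails the run):
1. the scalpel lies inside the container while the gate is still open (z of scalpel in the frame of sharps_bin below 0.125 m and x of scalpel in the frame of sharps_bin between -0.108 and 0.108 m and y of scalpel in the frame of sharps_bin between -0.096 and 0.096 m and value of joint gate below 0.07 m), for 0.2 s.
2. the gate is shut and the catch has snapped down behind its rib (value of joint gate above 0.0925 m and value of joint catch below 0.05 rad), for 0.2 s.
At the end, for the whole second after the job is handed in: The gate stands past the catch (travel over 92.5 mm of 96) with the catch fully down behind its rib (under 0.05 rad), and the scalpel lies still inside the closed container, below the lid (all of step 2 and z of scalpel in the frame of sharps_bin below 0.125 m and x of scalpel in the frame of sharps_bin between -0.108 and 0.108 m and y of scalpel in the frame of sharps_bin between -0.096 and 0.096 m and linear speed of scalpel below 0.05 m/s); the robot touches nothing.
It fails at once if the tweezers were moved (over 30 mm) (distance of tweezers from where it was at the start of the episode above 0.03 m).
It fails at once if the spatula was moved (over 30 mm) (distance of spatula from where it was at the start of the episode above 0.03 m).
It also fails if it takes over 54 s, if anything falls off the work surface, if the arm or the gripper's body presses on something with over 40 N, if the wrist force passes 120 N, or if a joint passes its speed limit or range.

### The arm

A 6-joint arm with a two-finger parallel gripper is mounted at the origin on a cart in front of the work surface, level with it; the furniture and walls round the work are solid. World frame = base frame: x ahead of the robot, y to its left, z up, the work surface at z = 0. Lengths are in mm, angles in rad, forces in N, time in s.
With the tool pointing down it reaches from about 325 to 925 mm from the base axis. Payload 3.1 kg.
Tool frame: the origin (TCP) lies midway between the tips of the shut fingers; the grasp point (between the pads) lies arm.grip_point_offset behind it (arm.grip_point_offset is the distance from the TCP to the grasp point, in mm); z points along the fingers, y is the line along which they close (so a half turn about z gives the same grasp; the last joint's range is limited). The gripper opens to 85 mm and grips with 20 to 120 N. Pads are 22 mm wide; open, the fingers measure 114 mm over their backs; the gripper's body (76 mm by 85 mm) begins 54 mm behind the grasp point. The pads swing forward as they close: fully open they stand 13 mm farther back than shut.
Start: joints at [-0.112, 0.217, 1.613, -0, 1.311, -0.112], TCP at [625.011, 0.021, 231.3] pointing down, gripper open.
Joint ranges: [-2.75, 2.75], [-0.78, 2.1], [0.31, 2.55], [-1.13, 4.27], [0.13, 2.63], [-2.58, 2.58]. Speed limits (rad/s): [2.79, 2.79, 3.14, 3.14, 3.14, 3.14].

### API

Orientations are given as a unit quaternion [w, x, y, z].
In Python, from cell import arm, ik, optics, finish_job gives the robot as it stands. Calls block until the motion is done:
- arm.move_to(position, orientation): joint-space move of the TCP to a pose.
- arm.line_to(position, ori=None, feed=150, until_force=None): straight line of the TCP; ori=None keeps the orientation; feed is the mean speed in mm/s. With until_force (N) it stops when the force on the tool has changed by that much, and returns True; else False.
- arm.goto_joints(angles): joint-space move.
- arm.open_gripper() and arm.close_gripper(): open the fingers fully, or close them until they stop; the grip force is fixed at half the most.
- arm.dwell(seconds).
- ik(position, orientation): joint angles nearest the present ones, or None.
- optics.get_image(name): name is "scene" or "side" or "wrist"; returns a dict with "image" (480x640x3 uint8, red, green, blue), "vertical_fov" (degrees; the focal length in pixels is half the picture's height over the tangent of half this angle, whatever the lens; pixels are square), "cx", "cy" (the principal point, pixels), "R" (3x3) and "t" (3): a world point X has camera coordinates R X + t. Camera axes: x right, y down, z forward; pixel columns grow to the right and rows downward; lengths in mm; the calibration is good to about 2 mm. The wrist camera is an equidistant fisheye: a pixel r from the principal point sees the ray r / f radians off the axis. A picture is of the moment at which its call begins. There is no depth.
A pose or a line that the arm cannot do raises arm.IKError and nothing moves.
- finish_job(): hands the job in; it is judged then, once.
Readings, each from a call of its own:
- arm.get_time_s(): time.
- arm.get_joints(): joint angles.
- arm.get_joint_velocities(): joint speeds.
- arm.get_joint_efforts(): joint torques, N m.
- arm.get_ee_pos(): TCP position.
- arm.get_ee_rot(): TCP orientation.
- arm.get_ft_force(): force on the tool from outside, world axes, zero at the start.
- arm.get_wrist_torque(): the same for the moment, N m.
- arm.get_grip_width(): finger opening in mm.
- arm.get_finger_force(): force on a finger pad.
Only numpy, scipy, OpenCV 4.12 (cv2) and the standard library are available. Lean on these libraries where they do the work, as an engineer would, in place of code of your own. Each camera call takes 0.05 s, during which the arm holds its last target. There are 200 camera calls.

## Working session

There is one attempt and no reset: what is moved stays moved. The work goes in short steps, each a Python script; the robot and the scene stay as the last script left them, time stands still between calls to the robot, and variables do not carry over. Pictures are saved under pics/ and viewed, at most 10 in all, crops included, and the job is handed in when it is done.

```bash
mkdir -p pics; python3 - <<'E'
from cell import arm,optics
import cv2,pickle
d={n:optics.get_image(n) for n in("scene","side","wrist")}
pickle.dump(d,open("p0.pkl","wb"))
for n in d:
    cv2.imwrite(f"pics/{n}0.png",d[n]["image"][:,:,::-1]); print(n,d[n]["vertical_fov"],d[n]["t"],d[n]["R"].tolist() if hasattr(d[n]["R"],'tolist') else d[n]["R"])
print(arm.grip_point_offset,arm.get_ee_rot(),arm.get_time_s())
E
```

```text
scene 52.69866109122772 [-266.30548562  421.45695255  576.67989336] [[0.40901736399920074, -0.9125254088681748, -0.0014744887642475007], [-0.5556351442501415, -0.24776755954044583, -0.7936503152607552], [0.7238607479489892, 0.3254360376623067, -0.6083724212761357]]
side 57.418867133295684 [-549.77028822  101.28531568 1032.40572185] [[0.9988210267512436, -0.048533714187411356, 0.0010174019688872723], [-0.023798226167310307, -0.5078179202177323, -0.8611356480468255], [0.04231076637076168, 0.8600961797920691, -0.5083742327815278]]
wrist 65.70646984690485 [-623.9592671   -40.20502041  380.14909116] [[0.9999973575337886, -0.0003588281608798921, -0.002270719664296458], [0.00035873138366901306, -0.9512868227298799, 0.30830707454141687], [-0.0022707349553027596, -0.3083070744287964, -0.9512841802636695]]
18.700000000000003 [-7.36895857e-04  7.07121678e-01  7.07091256e-01 -5.87694300e-04] 0.15
```

View pics/scene0.png

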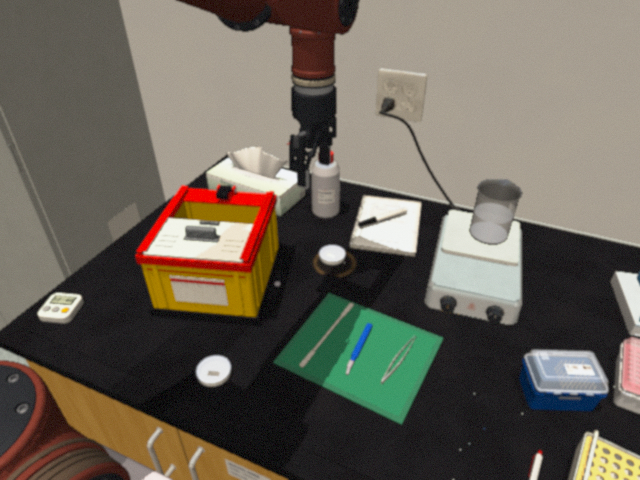

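View pics/side0.png

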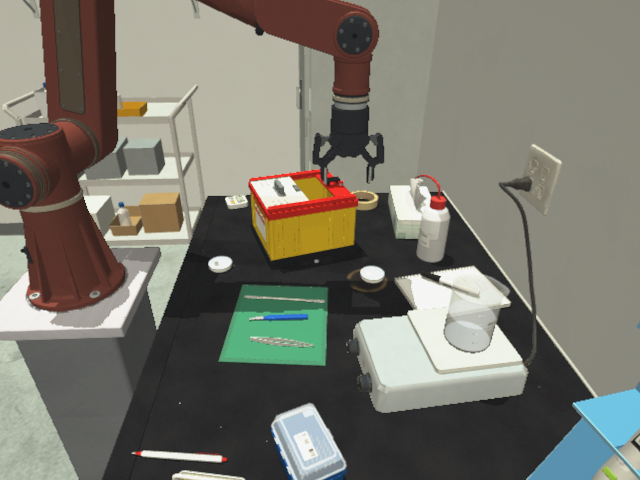

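View pics/wrist0.png

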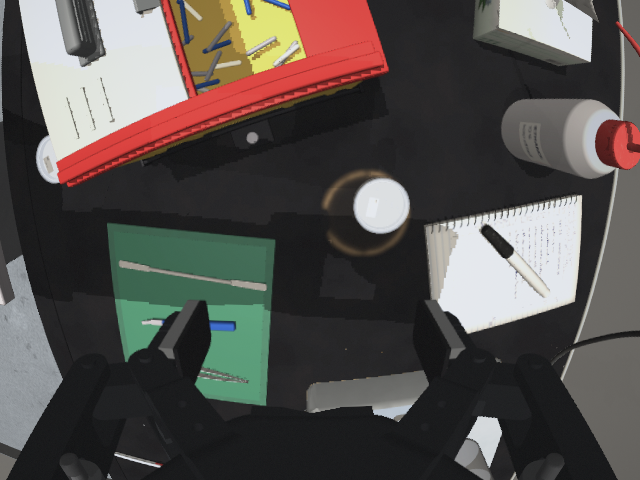

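The scene and side views show the scalpel in the middle of the mat (scene ~(360,348)), with its blade towards the robot. The spatula and tweezers lie either side. The bin lid's corners are at scene (182,190), (277,193), (254,268) and (137,263), the fin is at (202,232) and the catch at (226,190).

```bash
cat > h.py <<'E'
import numpy as np,cv2
from scipy.spatial.transform import Rotation as Ro
def ray(d,u,v,wrist=False):
    f=240/np.tan(np.radians(d["vertical_fov"]/2)); p=np.array([u-d["cx"],v-d["cy"]],float)
    if wrist:
        r=np.hypot(*p); c=np.r_[p/max(r,1e-9)*np.sin(r/f),np.cos(r/f)]
    else: c=np.r_[p/f,1]
    R=np.array(d["R"]); return -R.T@np.array(d["t"]),R.T@c
def onz(d,u,v,z,wrist=False):
    o,r=ray(d,u,v,wrist); return o+r*(z-o[2])/r[2]
def proj(d,X,wrist=False):
    f=240/np.tan(np.radians(d["vertical_fov"]/2)); c=np.array(d["R"])@X+np.array(d["t"])
    if wrist:
        h=np.hypot(c[0],c[1]); p=c[:2]/h*np.arctan2(h,c[2])*f
    else: p=c[:2]/c[2]*f
    return p+[d["cx"],d["cy"]]
def down(phi):  # tool z down, tool y (closing line) at world angle phi
    y=np.array([np.cos(phi),np.sin(phi),0]);z=np.array([0,0,-1.])
    q=Ro.from_matrix(np.c_[np.cross(y,z),y,z]).as_quat(); return [q[3],*q[:3]]
def blue(d,z=8,wrist=False,centre=None,rad=1e9):
    im=d["image"].astype(int);m=(im[...,2]>110)&(im[...,2]-im[...,0]>60)&(im[...,2]-im[...,1]>40)
    n,l,s,c=cv2.connectedComponentsWithStats(m.astype(np.uint8)); out=[]
    for i in range(1,n):
        if s[i,4]<40: continue
        v,u=np.where(l==i); P=np.array([onz(d,a,b,z,wrist)[:2] for a,b in zip(u,v)])
        mu=P.mean(0); w,e=np.linalg.eigh(np.cov((P-mu).T)); t=(P-mu)@e[:,1]
        out.append((c[i].round(),mu.round(1),np.degrees(np.arctan2(e[1,1],e[0,1])).round(1),np.ptp(t).round(1),np.ptp((P-mu)@e[:,0]).round(1)))
    return out
E
python3 - <<'E'
from h import *;import pickle
d=pickle.load(open("p0.pkl","rb"))
for n in d: 
    print(n); [print(*x) for x in blue(d[n],9,n=="wrist")]
for u,v in((182,190),(277,193),(254,268),(137,263)): print(onz(d["scene"],u,v,158).round())
for u,v in((250,180),(325,170),(357,203),(263,215)): print(onz(d["side"],u,v,158).round())
print("fin",onz(d["scene"],202,227,180).round(),onz(d["side"],279,180,180).round(), "catch",onz(d["scene"],226,187,170).round(),onz(d["side"],334,180,170).round())
E
```

```text
scene
[361. 341.] [ 487.7 -153.5] -179.8 93.7 10.5
side
[286. 317.] [ 490.4 -156.5] -179.5 91.8 15.0
wrist
[247.   6.] [561.7 192.6] 103.0 15.5 4.2
[279.   3.] [592.4 194.1] 157.1 25.2 4.2
[222. 326.] [ 518.8 -153.1] 178.5 29.6 10.9
[594. 288. 158.]
[663. 103. 158.]
[439.  26. 158.]
[370. 213. 158.]
[400. 221. 158.]
[603. 283. 158.]
[663.  70. 158.]
[443.  18. 158.]
fin [477. 153. 180.] [478. 165. 180.] catch [624. 199. 170.] [619. 183. 170.]
```

```bash
python3 - <<'E'
from h import *;from cell import arm,optics;import pickle
arm.move_to([520,130,330],down(0)); 
d=optics.get_image("wrist"); pickle.dump(d,open("p1.pkl","wb")); cv2.imwrite("pics/w1.png",cv2.resize(d["image"][:,:,::-1],(800,600),interpolation=cv2.INTER_CUBIC))
print(arm.get_time_s())
E
```

```text
1.0
```

View pics/w1.png

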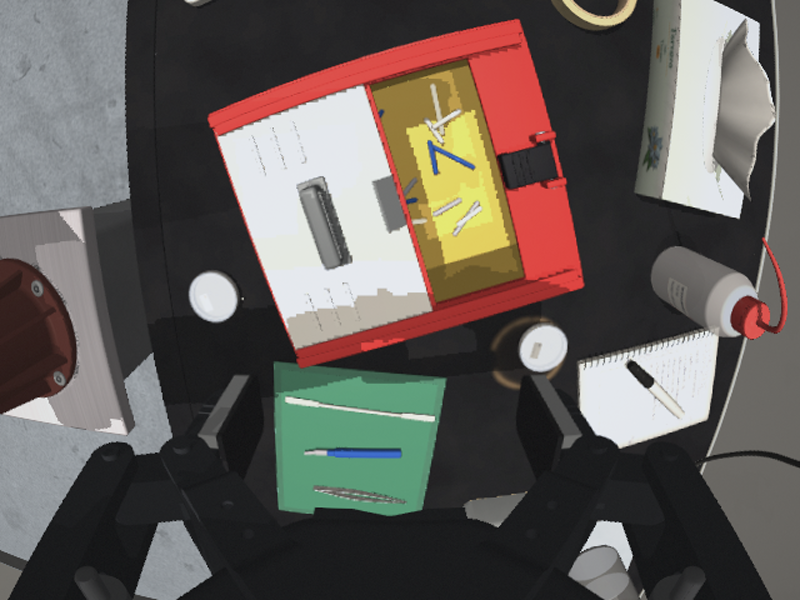

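The wrist view shows the mouth corners at (469,60), (524,276), (436,303) and (372,86), the fin top from (313,183) to (338,268), and the catch at (530,165), all in 800x600 pixels. The gate is near fully open and the scalpel is clear to see.

```bash
python3 - <<'E'
from h import *;import pickle
from scipy.optimize import least_squares
d=pickle.load(open("p1.pkl","rb"))
M=np.array([[70,82,150],[70,-82,150],[0,-82,150],[0,82,150]]);U=np.array([[469,60],[524,276],[436,303],[372,86]])*.8
T=lambda p,X:np.array([p[0]+X[0]*np.cos(p[2])-X[1]*np.sin(p[2]),p[1]+X[0]*np.sin(p[2])+X[1]*np.cos(p[2]),X[2]])
f=lambda p:np.concatenate([proj(d,T(p,m),True)-u for m,u in zip(M,U)])
s=least_squares(f,[520,155,.28]);p=s.x;print(p,np.degrees(p[2]),s.fun.round(1))
inv=lambda P:((Q:=P[:2]-p[:2])[0]*np.cos(p[2])+Q[1]*np.sin(p[2]),-Q[0]*np.sin(p[2])+Q[1]*np.cos(p[2]))
for n,u,v,z in(("fintop a",313,181,180),("fintop b",336,268,180),("rail corner",519,20,160),("583",583,288,160),("catch tip",503,171,165),("209",209,116,160)):print(n,np.round(inv(onz(d,u*.8,v*.8,z,True)),1))
[print(*x) for x in blue(d,9,True)]
bl=onz(d,305*.8,452*.8,5,True);print("blade tip",bl.round(1))
i=cv2.resize(d["image"][130:225,220:420,::-1],None,fx=4,fy=4,interpolation=cv2.INTER_CUBIC);cv2.imwrite("pics/c1.png",i)
E
```

```text
[5.31022901e+02 1.72517774e+02 2.89834867e-01] 16.606314638098326 [ 0.1 -1.4  1.4  2.1 -0.1  1.1 -1.1 -1.3]
fintop a [-52.3  30.4]
fintop b [-55.9 -27.9]
rail corner [109.8  99.8]
583 [110.4 -98.3]
catch tip [68.1  1.2]
209 [-111.8   97.9]
[355. 125.] [574.2 197.9] 163.1 51.5 28.7
[291. 363.] [ 487.6 -153. ] -179.9 90.5 10.8
blade tip [ 413.5 -156.2    5. ]
```

View pics/c1.png

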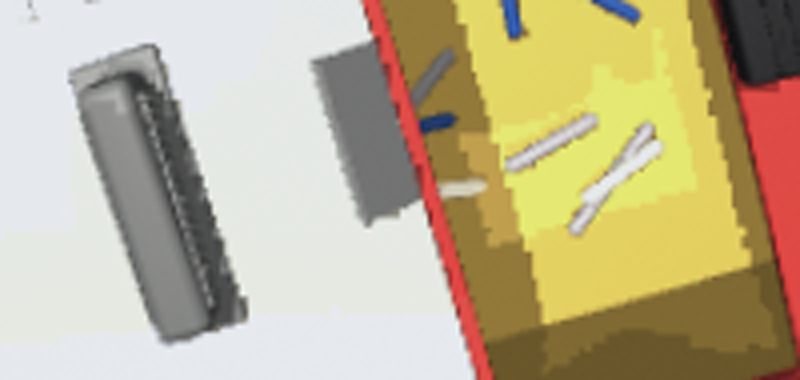

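```bash
python3 - <<'E'
from h import *;from cell import arm,optics;import pickle
q=down(np.pi/2)
arm.move_to([483,-154,130],q); arm.line_to([483,-154,30],feed=150)
print(arm.line_to([483,-154,4],feed=40,until_force=8),arm.get_ee_pos())
arm.close_gripper(); print(arm.get_grip_width(),arm.get_finger_force())
arm.line_to([483,-154,230],feed=150)
print(arm.get_grip_width(),arm.get_finger_force(),arm.get_time_s())
d=optics.get_image("side"); w=optics.get_image("wrist")
i=np.hstack([d["image"][100:400,150:450],w["image"][180:480,120:520]])[:,:,::-1]
cv2.imwrite("pics/g.png",i)
E
```

```text
False [ 483.07972139 -154.04872741    3.96059832]
8.984399359708437 59.536587595939636
8.436483665504474 59.243826270103455 6.8083
```

View pics/g.png

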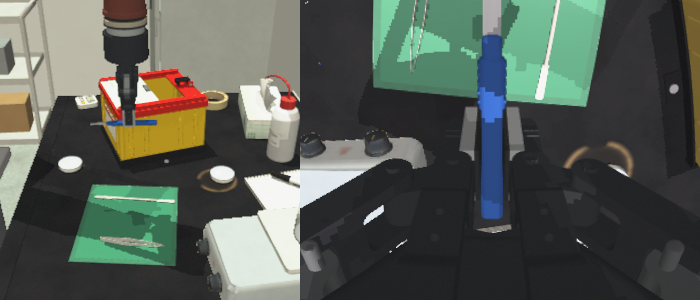

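The scalpel is gripped at its handle and level, with the blade pointing towards -x. The neighbouring instruments haven't moved.

```bash
cat >> h.py <<'E'
BP=np.array([531.0,172.5,.2898])
def B(x,y,z):
    c,s=np.cos(BP[2]),np.sin(BP[2]); return [BP[0]+x*c-y*s,BP[1]+x*s+y*c,z]
E
python3 - <<'E'
from h import *;from cell import arm,optics
q=down(BP[2])
arm.move_to(B(36,-10,230),q); arm.line_to(B(36,-10,172),feed=100); arm.dwell(.2)
print(arm.get_ee_pos(),B(36,-10,172)); arm.open_gripper(); arm.dwell(.4)
arm.line_to(B(36,-10,260),feed=200)
arm.move_to([520,130,330],down(0))
d=optics.get_image("wrist");cv2.imwrite("pics/w2.png",d["image"][:300,100:500,::-1])
print(arm.get_time_s())
E
```

```text
[569.13491318 173.36863813 173.15662171] [np.float64(568.3564433906482), np.float64(173.20437007410618), 172]
11.7417
```

View pics/w2.png

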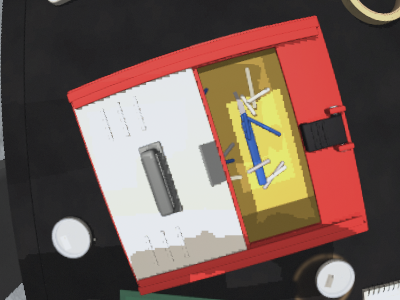

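The scalpel lies inside the container at about (258,160) in the crop. Next I push the gate with the fingers shut.

```bash
python3 - <<'E'
from h import *;from cell import arm,optics
q=down(BP[2]+np.pi/2 if BP[2]>2 else BP[2]-np.pi/2)
arm.close_gripper()
arm.move_to(B(-90,0,230),q)
print(arm.line_to(B(-90,0,164),feed=100,until_force=8))
print(arm.line_to(B(-5,0,164),feed=60,until_force=15),arm.get_ft_force())
arm.dwell(.2)
f0=arm.get_ft_force(); print(f0, arm.get_ee_pos())
r=arm.line_to(B(34,0,164),feed=15,until_force=16-min(np.linalg.norm(f0[:2]),6))
P=arm.get_ee_pos();e=np.array(P[:2])-BP[:2]
print(r,arm.get_ft_force(),"x",e@[np.cos(BP[2]),np.sin(BP[2])],arm.get_time_s())
E
```

```text
False
False [-3.78423049  1.55574189 -0.17019749]
[-3.45962318  2.01999866  0.055031  ] [526.04292929 171.08990194 163.70321258]
True [-0.45897056  0.88953391  0.05141144] x 2.5433553919999237 17.3917
```

```bash
python3 - <<'E'
from h import *;from cell import arm,optics
d=optics.get_image("scene");s=optics.get_image("side")
f=lambda i:cv2.resize(i[:,:,::-1],None,fx=3,fy=3,interpolation=cv2.INTER_CUBIC)
a=f(d["image"][170:280,130:260]);b=f(s["image"][150:260,245:375]); cv2.imwrite("pics/s3.png",np.hstack([a,b]))
print(arm.get_ft_force())
E
```

```text
[0.18990931 0.03793238 0.31616437]
```

View pics/s3.png

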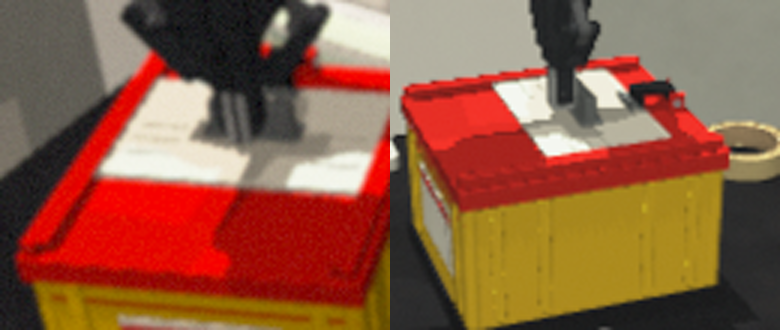

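The plate nearly covers the mouth and its rib is at the catch, but it hasn't clicked yet. I continue with a higher force limit.

```bash
python3 - <<'E'
from h import *;from cell import arm,optics
u=np.array([np.cos(BP[2]),np.sin(BP[2])])
X=lambda:(np.array(arm.get_ee_pos()[:2])-BP[:2])@u
x=X();print(x)
while x<34:
    t=x+2; r=arm.line_to(B(t,0,164),feed=12,until_force=17)
    F=np.array(arm.get_ft_force()); x=t; print(r,round(t,1),round(X(),1),(-F[:2]@u).round(1))
    if -F[:2]@u>16 or r: break
print(arm.get_time_s())
E
```

```text
1.6694385971610404
False 3.7 2.9 2.7
False 5.7 2.9 8.2
False 7.7 3.2 12.9
False 9.7 4.6 14.0
False 11.7 6.4 15.3
False 13.7 8.3 15.2
False 15.7 10.1 15.6
False 17.7 17.0 2.0
False 19.7 19.2 4.2
False 21.7 20.3 6.5
False 23.7 20.3 12.7
False 25.7 20.3 18.6
21.4917
```

The push peaked at about 15.6 N, fell away at the click, and then met the hard stop. I back off and check.

```bash
python3 - <<'E'
from h import *;from cell import arm,optics
arm.line_to(B(2,0,164),feed=60); arm.line_to(B(2,0,260),feed=200)
arm.move_to([520,130,330],down(0)); arm.dwell(.3)
d=optics.get_image("wrist");cv2.imwrite("pics/w4.png",cv2.resize(d["image"][:300,140:500,::-1],None,fx=2,fy=2))
print(arm.get_time_s())
E
```

```text
24.2417
```

View pics/w4.png

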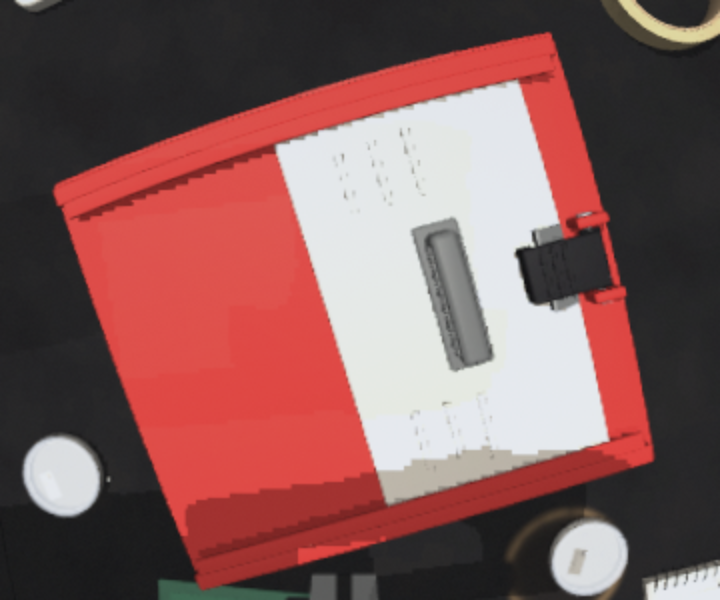

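The gate covers the mouth and the catch, at (565,268), has its tooth at (525,275) behind the rib at (550,270). The arm is clear.

```bash
python3 -c "
from cell import finish_job
print(finish_job())"
```

```text
the job is handed in; nothing more can be done
None
```

The scalpel is in the sharps container and the gate is shut with the catch down behind its rib; I never touched the tweezers or spatula, and I handed the job in at about 24 s of the 54 s allowed (no verdict was returned).

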